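Close the vial pot with its nested lids, then hold the outer lid up

ROBOT

A 6-joint arm with a two-finger parallel gripper is mounted at the origin on the work surface. World frame = base frame: x ahead of the robot, y to its left, z up, the work surface at z = 0. Lengths are in m, angles in rad, forces in N, time in s.
With the tool pointing down it reaches from about 0.2 to 0.875 m from the base axis. Payload 3.4 kg.
Tool frame: the origin (TCP) lies midway between the tips of the shut fingers; the grasp point (between the pads) lies behind it (env.grip_point_offset is the z of the grasp point in the tool frame, in m); z points along the fingers, x is the direction in which the jaws open and shut, and the axes are right-handed (so a half turn about z gives the same grasp; the last joint's range is limited). The gripper opens to 94 mm and grips with 3 to 60 N. Pads are 16 mm wide; open, the fingers measure 119 mm over their backs; the gripper's body (75 mm by 177 mm) begins 78 mm behind the grasp point.
Start: joints at [-1.236, 0.276, 1.505, -0, 1.361, -0.121], TCP at [0.253, -0.516, 0.205] pointing down, gripper open.
Joint ranges: [-2.89, 2.89], [-0.75, 2.08], [0.22, 2.7], [-1.18, 4.32], [0.11, 2.71], [-2.7, 2.7]. Speed limits (rad/s): [2.57, 2.57, 3.14, 3.14, 3.14, 3.14].

INTERFACE

Orientations are given as a unit quaternion [w, x, y, z].
In Python, from cell import status, imaging, ticket, env gives the robot as it stands.
- The arm moves only by the tool apply_moves, never from a script. Its argument "series" is a list of rows, each a list of 3 entries, a list of its own where there are three numbers: the closure, from -1 (fully open) to 1 (shut), then the shift along the tool's x, y, z in cm, then the turn about the tool's z in degrees. In form: [[fingers, [x, y, z], yaw], ...]. A call has exactly 10 rows; each row shifts and turns the commanded pose from where the row before left it, along the tool's axes as they then stand; what a row does not reach is not made up. A row lasts 1/10 s, in which the tool goes at most 50 mm and 8.59 degrees, less where a joint would pass 70% of its speed; a pose out of reach is approached as far as the arm can. A call is refused whole if a number of a shift passes 5 or a number of a turn 8.59, either way. A call with a gripper value outside its range is refused whole. The fingers move at their own pace and stop on an object; the grip force is fixed at half the most. Time passes only in rows, so rows that do not move let the fingers close, or fill a call up. It gives the time, the measured TCP pose, the force and the opening at its end, in the units of the state.
- status.get_obs(): the state, without advancing time (a new reading comes with each control period).
- imaging.camera(name): name is "side" or "top"; returns a dict with "pixels" (384x512x3 uint8, red, green, blue), "intrinsics" (3x3 intrinsics, pixels), "distortion" ([k1, k2, p1, p2, k3] as OpenCV has them; the pictures are not rectified), "camera_from_world" (4x4, takes a point from world to camera coordinates). Camera axes: x right, y down, z forward; pixel columns grow to the right and rows downward; lengths in m; the calibration is good to about 2 mm. A picture is of the moment at which its call begins. There is no depth.
- ticket.job_done(): hands the job in, once; it reports no verdict.
The state is a dict: "t": time; "q": joint angles; "qd": joint speeds; "joint_torque": joint torques, N m; "position": TCP position; "eef_rot": TCP orientation; "force": force on the tool from outside, world axes, zero at the start; "torque": the same for the moment, N m; "gripper_width": opening from 0.0 (shut) to 1.0 (fully open).
Only numpy, scipy, OpenCV 4.12 (cv2) and the standard library are available. Lean on these libraries where they do the work, as an engineer would, in place of code of your own. Each camera call takes 0.05 s, during which the arm holds its last target.

TASK

Take the nested pair of lids off its grey stand together, by the black knob of the inner lid, and lower it into the red vial pot until the inner lid sits fully home before you let go of the knob. Then grip the square collar of the blue outer lid and lift that lid alone, level and straight up, leaving the orange inner lid seated in the pot, and finish holding the outer lid over the pot with its rim about 5 cm above the knob. The two lids may come apart only once the inner lid is home, the pot must stay upright where it stands, and the other things on the table are to be left alone.

Things in the scene. Friction and masses are not known exactly. Their poses are not given: they have to be found in the camera images.
- pot: loose, heavy (1.3 kg) red round pot with a white foot, open at the top with coloured vials inside; 98 mm across outside, 88 mm across inside (wall 5 mm), 95 mm tall, white foot ring 103 mm across. Origin: centre of its underside; z up. With the inner lid fully home, that lid's origin lies 95 mm above this origin, on the pot's axis
- stand: fixed grey round lid stand, a ring 98 mm across outside, 88 mm inside, 40 mm tall, foot 112 mm across. The lids rest on it at the start. Origin: centre of its underside; z up. It may stand left or right of the pot
- inner_lid: orange round inner lid, about 0.25 kg: flange 100 mm across, 6 mm thick; below it a plug 83 mm across at the top, tapering to 72 mm, 12 mm deep, that drops into the pot's mouth (2.5 mm play all round) until the flange rests on the rim. Origin: centre of the flange's underside; z up along the knob. On the stand its origin is 40 mm above the stand's
- knob_top (a point): centre of the top of the inner lid's straight round black knob, 26 mm across: 70 mm above the inner lid's origin. The knob passes up through the outer lid; the 32 mm of it above the outer lid's collar can be gripped. Lifting it carries both lids
- outer_lid: blue round outer lid, about 0.2 kg, lying loose on the inner lid's flange: plate 115 mm across, 4 mm thick; skirt 12 mm down from the plate's underside, inside 107 mm across, slipping over flange and rim with about 3.5 mm play. Origin: centre of the plate's underside, 6 mm above the inner lid's origin when nested; x and y square to the collar's flat faces; any yaw
- collar_top (a point): centre of the top of the outer lid's upright square collar, which surrounds the knob: 48 mm wide outside over its flat faces, 40 mm inside, 28 mm tall (4 to 32 mm above the outer lid's origin), standing on the plate. The place to grip the outer lid
- vial: bystander: loose amber vial with a blue cap, 24 mm across, 48 mm tall, standing on the table near the middle, between pot and stand. Origin: centre of its underside
- tape: bystander: loose yellow ring of tape, 60 mm across, 24 mm tall, lying between pot and stand, a little farther from the robot than the vial. Origin: centre of its underside
- gloves: bystander: loose white glove box, 120 x 230 x 80 mm, at the table's far edge. Origin: centre of its underside
- gel: bystander: loose clear gel bottle, 60 mm across, 160 mm tall, on the right. Origin: centre of its underside
- pen_cup: bystander: loose black cup with pens, 72 mm across, 135 mm tall with the pens, on the left. Origin: centre of its underside
Things that resemble listed ones, but are neither listed nor needed, are in the scene too. Leave any turquoise or yellow look-alike of the stand alone.

How it is judged:
On the way, in this order (a step that is already met when the one before it is completed fails the run):
1. both lids, nested, are carried by the inner lid's knob, clear of the stand (z of outer_lid in the frame of inner_lid below 0.012 m and horizontal distance between outer_lid and inner_lid below 0.012 m and contact force between the fingers and inner_lid above 1 N and z of inner_lid in the frame of stand above 0.06 m), for 0.2 s.
2. both lids, nested, are lowered into the pot with the knob still in the grip (inner lid within 6 mm of home) (z of outer_lid in the frame of inner_lid below 0.012 m and horizontal distance between outer_lid and inner_lid below 0.012 m and z of inner_lid in the frame of pot between 0.085 and 0.101 m and horizontal distance between inner_lid and pot below 0.008 m and angle between inner_lid's own z axis and vertical below 0.1 rad and contact force between the fingers and inner_lid above 0.5 N and linear speed of inner_lid below 0.04 m/s), for 0.2 s.
3. the knob is let go and both lids rest, nested, fully home on the pot (z of outer_lid in the frame of inner_lid below 0.012 m and horizontal distance between outer_lid and inner_lid below 0.012 m and z of inner_lid in the frame of pot between 0.085 and 0.098 m and horizontal distance between inner_lid and pot below 0.006 m and angle between inner_lid's own z axis and vertical below 0.05 rad and contact force between the fingers and inner_lid below 0.2 N), for 0.2 s.
At the end, for the whole second after the job is handed in: Outer lid still in the gripper alone, level within 0.2 rad, within 50 mm of the pot's axis, origin over 88 mm above the inner lid's. Inner lid touched only by the pot, home within 3 mm in height, 6 mm sideways, 0.05 rad. Pot upright (0.05 rad), moved under 30 mm (z of outer_lid in the frame of inner_lid above 0.088 m and horizontal distance between outer_lid and pot below 0.05 m and angle between outer_lid's own z axis and vertical below 0.2 rad and linear speed of outer_lid below 0.02 m/s and contact force between the fingers and outer_lid above 1 N and contact force between each of outer_lid, the arm, the fingers and inner_lid below 0.1 N and contact force between outer_lid and pot below 0.1 N and z of inner_lid in the frame of pot between 0.085 and 0.098 m and horizontal distance between inner_lid and pot below 0.006 m and angle between each of inner_lid, pot's own z axis and vertical below 0.05 rad and distance of pot from where it was at the start of the episode below 0.03 m); the arm keeps its last pose, push and grip.
It fails at once if the lids come apart (by more than 12 mm) while the inner lid is not home in the pot (within 4 mm in height, 8 mm sideways, 0.08 rad) (z of outer_lid in the frame of inner_lid above 0.018 m and not (z of inner_lid in the frame of pot between 0.085 and 0.099 m and horizontal distance between inner_lid and pot below 0.008 m and angle between inner_lid's own z axis and vertical below 0.08 rad)).
It fails at once if the pot is tipped by more than 0.2 rad or pushed more than 30 mm (angle between pot's own z axis and vertical above 0.2 rad or distance of pot from where it was at the start of the episode above 0.03 m).
It fails at once if a bystander (vial, tape, glove box, gel bottle, pen cup) is moved more than 25 mm (distance of any of vial, tape, gloves, gel, pen_cup from where it was at the start of the episode above 0.025 m).
It also fails if it takes over 64 s, if anything falls off the work surface, if the arm or the gripper's body presses on something with over 40 N, if the wrist force passes 120 N, or if a joint passes its speed limit or range.

## Working session

There is one attempt and no reset: what is moved stays moved. The work goes in short steps, Python scripts to look and compute and a tool call to move; the robot and the scene stay as the last step left them, time stands still between calls to the robot, and variables do not carry over. Pictures are saved under pics/ and viewed, and the job is handed in when it is done.

Besides the shell and the picture viewer there is one more tool, called in YAML: its name, and indented under it one key for each argument. apply_moves: Moves the arm, as the interface text tells. Its arguments: {"type":"object","properties":{"series":{"type":"array","items":{"type":"array"}}},"required":["series"]}

```bash
mkdir -p pics; ls; python3 - <<'E'
from cell import status, imaging, ticket, env
import cv2,numpy as np
print(env.grip_point_offset)
o=status.get_obs()
print({k:np.round(v,3).tolist() for k,v in o.items()})
for n in ("side","top"):
    c=imaging.camera(n)
    cv2.imwrite(f"pics/{n}0.png",c["pixels"][:,:,::-1])
    print(n,c["intrinsics"].tolist(),c["distortion"],np.round(c["camera_from_world"],4).tolist())
E
```

```text
pics
-0.0188
{'t': 0.0, 'q': [-1.236, 0.277, 1.506, -0.0, 1.361, -0.121], 'qd': [-0.001, 0.001, -0.0, 0.001, -0.0, -0.001], 'joint_torque': [-0.002, -40.459, -23.723, 0.07, 0.035, -0.0], 'position': [0.253, -0.516, 0.205], 'eef_rot': [-0.001, 0.849, -0.529, -0.001], 'force': [-0.333, 0.145, 1.019], 'torque': [0.053, -0.021, 0.005], 'gripper_width': 0.998}
side [[483.09879509963645, 0.0, 254.8152558738433], [0.0, 483.09879509963645, 184.14744302519807], [0.0, 0.0, 1.0]] [0.02836895 0.         0.         0.         0.        ] [[0.9232, -0.3842, -0.0022, -0.5278], [-0.1891, -0.4493, -0.8731, 0.1953], [0.3345, 0.8065, -0.4875, 1.2739], [0.0, 0.0, 0.0, 1.0]]
top [[447.58136145640384, 0.0, 257.7448472995103], [0.0, 447.58136145640384, 196.18892630693574], [0.0, 0.0, 1.0]] [0.03748574 0.         0.         0.         0.        ] [[0.0104, -0.9999, 0.0024, -0.0311], [-0.9768, -0.0107, -0.2137, 0.6074], [0.2137, -0.0001, -0.9769, 1.2019], [0.0, 0.0, 0.0, 1.0]]
```

View pics/side0.png

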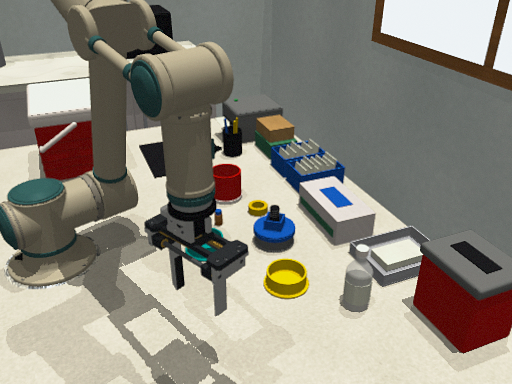

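View pics/top0.png

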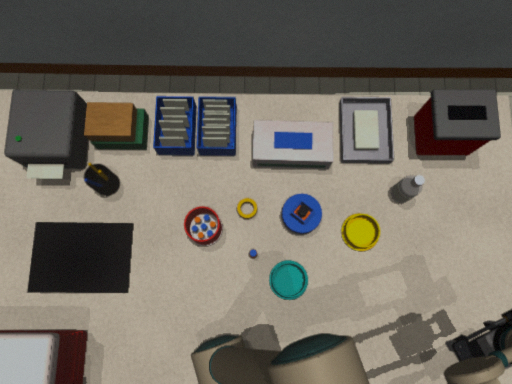

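Candidates: the pot is the red ring with vials at top (203,226). The lids on their stand are the blue disc at (302,213). The yellow ring at (360,232) and the turquoise ring at (289,280) are look-alike stands, to be left alone. I'll confirm with crops and measure.

```bash
cat > h.py <<'E'
from cell import status, imaging, ticket, env
import cv2,numpy as np
def cam(n):
    c=imaging.camera(n); c["hsv"]=cv2.cvtColor(c["pixels"],cv2.COLOR_RGB2HSV); return c
def proj(c,P):
    T=c["camera_from_world"]; r=cv2.Rodrigues(T[:3,:3])[0]
    return cv2.projectPoints(np.atleast_2d(np.array(P,float)),r,T[:3,3],c["intrinsics"],np.array(c["distortion"]))[0][:,0]
def toplane(c,uv,z):
    uv=np.array(uv,float).reshape(-1,1,2)
    n=cv2.undistortPoints(uv,c["intrinsics"],np.array(c["distortion"]))[:,0]
    T=c["camera_from_world"];R=T[:3,:3];C=-R.T@T[:3,3]
    d=np.c_[n,np.ones(len(n))]@R
    return C+d*((z-C[2])/d[:,2])[:,None]
def mask(c,lo,hi,roi=None):
    m=cv2.inRange(c["hsv"],np.array(lo),np.array(hi))
    if roi: 
        k=np.zeros_like(m);x0,y0,x1,y1=roi;k[y0:y1,x0:x1]=255;m&=k
    return m
def big(m):
    cs=cv2.findContours(m,cv2.RETR_EXTERNAL,cv2.CHAIN_APPROX_NONE)[0]
    return max(cs,key=cv2.contourArea)
def crop(c,x0,y0,x1,y1,s,fn):
    cv2.imwrite(fn,cv2.resize(c["pixels"][y0:y1,x0:x1,::-1],None,fx=s,fy=s,interpolation=cv2.INTER_CUBIC))
E
python3 - <<'E'
from h import *
c=cam("top"); 
a=cv2.resize(c["pixels"][185:265,175:345,::-1],None,fx=4.5,fy=4.5,interpolation=cv2.INTER_CUBIC)
cv2.imwrite("pics/c_top.png",a)
s=cam("side");crop(s,195,150,325,305,3.8,"pics/c_side.png")
# blue lid outer contour
m=mask(c,(105,120,50),(125,255,255),(275,185,330,245)); k=big(m)
e=cv2.fitEllipse(k); print("lid",e, cv2.boundingRect(k))
P=toplane(c,k[:,0],0.050)[:,:2].astype(np.float32); print("lid centre@plate",cv2.minEnclosingCircle(P), cv2.fitEllipse(P))
m=mask(c,(0,120,40),(8,255,255),(175,195,230,255))|mask(c,(172,120,40),(180,255,255),(175,195,230,255)); k=big(m)
P=toplane(c,k[:,0],0.095)[:,:2].astype(np.float32); print("pot",cv2.boundingRect(k),cv2.minEnclosingCircle(P), cv2.fitEllipse(P))
E
```

```text
lid ((301.3741455078125, 213.06178283691406), (38.47393798828125, 38.80351257324219), 99.27450561523438) (282, 194, 40, 39)
lid centre@plate ((0.563639760017395, -0.14971962571144104), 0.057075221091508865) ((0.5639141201972961, -0.14915700256824493), (0.10955764353275299, 0.11184406280517578), 56.06657028198242)
pot (184, 206, 38, 38) ((0.5197613835334778, 0.12598299980163574), 0.053403791040182114) ((0.5205089449882507, 0.12604929506778717), (0.09524045884609222, 0.10481347143650055), 127.79338836669922)
```

View pics/c_top.png

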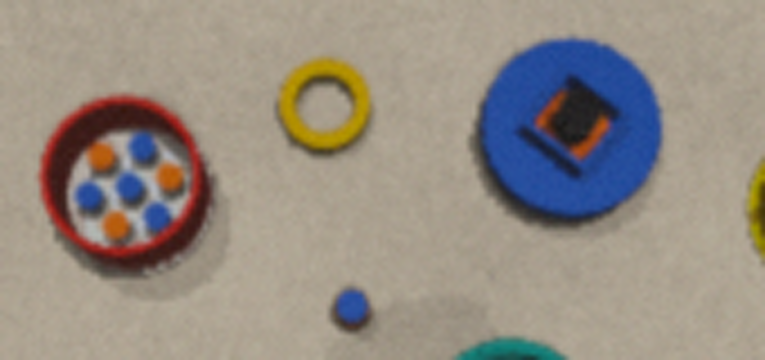

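View pics/c_side.png

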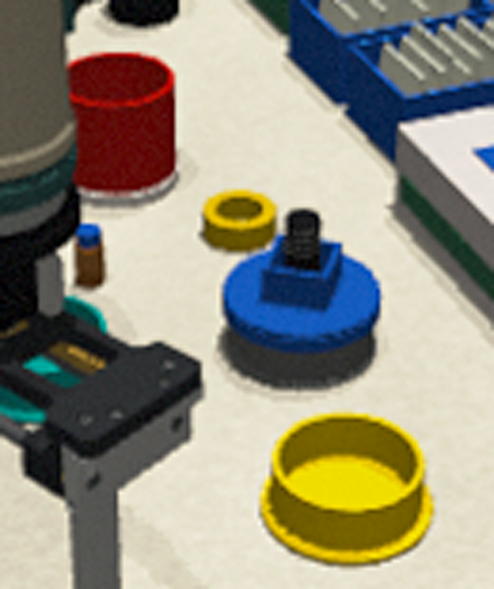

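```bash
python3 - <<'E'
from h import *
c=cam("top"); s=cam("side")
# pot: bright red rim pixels
roi=(175,200,230,255)
H,S,V=[c["hsv"][:,:,i].astype(int) for i in range(3)]
red=((H<9)|(H>171))&(S>130)
v=V[200:250,180:226][red[200:250,180:226]]; print("V pct",np.percentile(v,[10,30,50,70,90]))
b=((red&(V>120)).astype(np.uint8)*255); k0=np.zeros_like(b);k0[200:250,180:226]=b[200:250,180:226]
ys,xs=np.nonzero(k0)
P=toplane(c,np.c_[xs,ys],0.095)[:,:2]
A=np.c_[2*P,np.ones(len(P))];sol=np.linalg.lstsq(A,(P**2).sum(1),rcond=None)[0]
print("rim fit",sol[:2],np.sqrt(sol[2]+sol[:2]@sol[:2]),len(P))
# side: knob; black pixels near (275,213)
Vs=s["hsv"][:,:,2]; m=np.zeros_like(Vs); m[200:222,265:285]=(Vs[200:222,265:285]<60)*255
k=big(m); print("side knob",cv2.boundingRect(k))
P=toplane(s,[(k[:,0,0].mean(),k[:,0,1].min()+0.0)],0.110);print(P)
# top black
Vt=c["hsv"][:,:,2]; m=np.zeros_like(Vt); m[198:225,288:318]=(Vt[198:225,288:318]<55)*255
print(Vt[198:228,288:318])
# predicted outlines
t=np.linspace(0,2*np.pi,60)
im=c["pixels"][:,:,::-1].copy()
im=cv2.resize(im[185:265,175:345],None,fx=4.5,fy=4.5,interpolation=cv2.INTER_CUBIC)
def dr(cx,cy,z,r,col):
    p=proj(c,np.c_[cx+r*np.cos(t),cy+r*np.sin(t),0*t+z]); p=((p+.5-[175,185])*4.5).astype(np.int32)
    cv2.polylines(im,[p],True,col,1)
dr(*sol[:2],.095,.049,(0,255,0));dr(.5637,-.1495,.05,.0575,(0,255,0));dr(.5637,-.1495,.11,.013,(0,255,0))
cv2.imwrite("pics/ov.png",im)
E
```

```text
V pct [ 59.   63.   82.5 136.  158. ]
rim fit [0.52363159 0.12861445] 0.04620087942382584 164
side knob (269, 205, 10, 16)
[[ 0.56881049 -0.14276198  0.11      ]]
[[130 147 153 153 155 156 156 155 156 153 154 153 151 155 153 155 155 154
  157 156 152 151 151 155 153 155 146 143 157 164]
 [145 153 157 153 155 155 156 155 153 153 154 149 152 153 156 152 154 150
  158 153 155 155 155 154 156 154 155 148 143 159]
 [152 151 153 156 153 154 154 153 155 152 149 147 146 147 151 154 154 155
  155 154 153 155 152 157 152 153 155 155 148 145]
 [152 154 156 155 154 155 157 157 158 153 148 149 144 123 124 140 150 153
  154 154 156 152 155 155 151 157 155 154 156 150]
 [157 154 156 155 154 152 159 157 152 149 142 146 123  78  76 101 136 148
  153 155 157 155 161 152 155 155 155 154 154 155]
 [158 156 156 154 157 155 156 154 154 146 142 137 100  68  49  59  96 132
  145 154 155 157 156 158 155 156 156 156 155 151]
 [160 155 157 155 154 153 152 153 148 148 140 107  94  68  47  41  49  75
  118 143 151 153 158 155 157 155 153 154 155 159]
 [152 156 155 153 157 154 153 140 140 137 103  82  81  49  40 
[... 2113 characters left out ...]
 77  54  55  88 131 135
  134 136 150 156 155 157 157 160 159 157 159 155]
 [154 157 161 153 155 159 157 158 155 154 156 152 116  83  63  69 110 132
  144 142 152 160 157 157 156 155 157 157 154 154]
 [157 162 156 161 158 157 154 160 158 157 159 154 152 129 106 104 126 131
  150 156 158 158 155 158 158 158 159 160 155 152]
 [149 157 160 157 160 159 157 159 157 156 162 160 157 155 150 145 143 145
  150 155 156 159 156 157 158 155 156 155 152 132]
 [129 152 158 160 163 158 156 161 157 157 158 158 160 159 155 154 154 155
  157 157 158 156 160 158 156 160 158 148 131 110]
 [ 82 126 150 156 160 158 159 159 158 161 159 158 157 157 157 159 156 157
  154 157 160 157 155 157 155 156 148 130 111 127]]
```

View pics/ov.png

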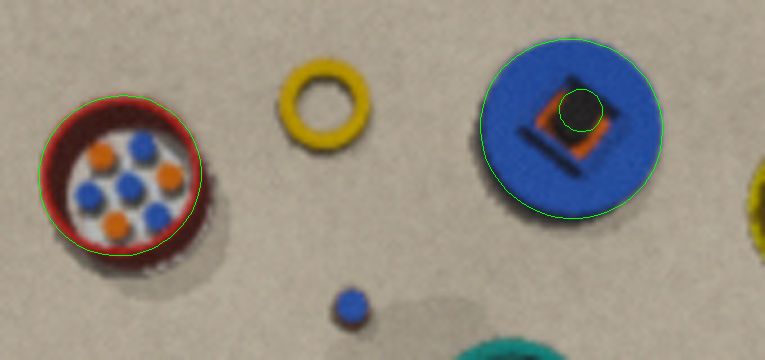

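Confirmed: the square collar with the black knob and orange inside sits at top (302,213), on a dark grey stand (its grey foot shows below the lid at side (275,240)). The red pot with vials is at top (202,224). I'll go over the knob with the jaws turned to match the collar (yaw about -38.5°).

apply_moves:
  series:
    - [-1, [0, 0, 0], -6]
    - [-1, [0, 0, 0], -6]
    - [-1, [0, 0, 0], -6]
    - [-1, [0, 0, 0], -7]
    - [-1, [0, -4, 0], 0]
    - [-1, [0, -4, 0], 0]
    - [-1, [0, -4, 0], 0]
    - [-1, [0, -4, 0], 0]
    - [-1, [0, -4, 0], 0]
    - [-1, [0, -4, 0], 0]

```text
t: 1.3
position: [0.4046, -0.3282, 0.2056]
eef_rot: [0.0, 0.943, -0.333, 0.0]
force: [0.5, -0.0, 0.3]
gripper_width: 0.996
```

apply_moves:
  series:
    - [-1, [0.5, -4, 0], 0]
    - [-1, [0.5, -4, 0], 0]
    - [-1, [0.5, -4, 0], 0]
    - [-1, [0, -4, 0], 0]
    - [-1, [0, -4, 0], 0]
    - [-1, [0, -2, 0], 0]
    - [-1, [0, -1, 0], 0]
    - [-1, [0, 0, 0], 0]
    - [-1, [0, 0, 0], 0]
    - [-1, [0, 0, 0], 0]

```text
t: 2.3
position: [0.5591, -0.161, 0.2055]
eef_rot: [0.0, 0.943, -0.334, -0.0]
force: [-0.3, 0.8, 0.7]
gripper_width: 1.004
```

```bash
cat > go.py <<'E'
from h import *
import sys
from scipy.spatial.transform import Rotation as Rn
def delta(P):
    o=status.get_obs();q=o["eef_rot"];R=Rn.from_quat([q[1],q[2],q[3],q[0]]).as_matrix()
    d=R.T@(np.array(P)-o["position"]);x=R[:,0]
    print("pos",np.round(o["position"],4),"yaw",round(np.degrees(np.arctan2(x[1],x[0])),2),"tilt",R[2,2].round(4),"tool delta cm",np.round(d*100,2),"F",np.round(o["force"],2),"w",round(o["gripper_width"],3),"t",o["t"])
if __name__=="__main__": delta([float(a) for a in sys.argv[1:4]])
E
python3 - <<'E'
from h import *
from go import delta
delta([.564,-.149,.15])
s=cam("side");crop(s,215,120,325,260,4,"pics/s1.png")
c=cam("top");crop(c,255,165,365,265,5,"pics/t1.png")
p=toplane(c,[(292.2,215),(301.5,222.2)],.078);d=p[1]-p[0];print("collar yaw",np.degrees(np.arctan2(d[1],d[0])))
E
```

```text
pos [ 0.5591 -0.161   0.2055] yaw -38.97 tilt -1.0 tool delta cm [-0.37 -1.25  5.55] F [-0.33  0.78  0.66] w 1.004 t 2.3
collar yaw -127.89229209465005
```

View pics/s1.png

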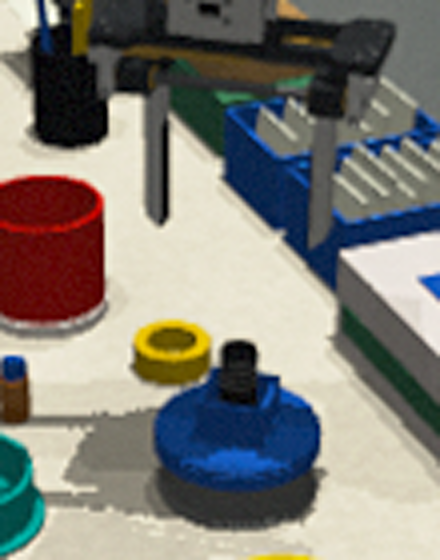

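```bash
python3 - <<'E'
from h import *
s=cam("side")
print(toplane(s,[(239/4+215-.4,349/4+120-.4)],.110))
c0=cv2.imread("pics/top0.png")
c=cam("top")
# predicted circle centre in earlier top crop vs seen (578,109)
print(toplane(c,[(578.5/4.5+175-.4,109.5/4.5+185-.4)],.110))
# pot rim from side: red contour
k=big(mask(s,(0,130,40),(8,255,255),(200,150,250,215))|mask(s,(172,130,40),(180,255,255),(200,150,250,215)))
x,y,w,h=cv2.boundingRect(k);print(x,y,w,h)
top=[p for p in k[:,0] if True]
import numpy as np
L=k[:,0][k[:,0,0]==x].mean(0);Rr=k[:,0][k[:,0,0]==x+w-1].mean(0);print(L,Rr)
for P in ([.5236,.127],[.5236,.1286],[.522,.127]):
    t=np.linspace(0,2*np.pi,200)
    for z,r in((.095,.049),):
        q=proj(s,np.c_[P[0]+r*np.cos(t),P[1]+r*np.sin(t),0*t+z]);print(P,q.min(0),q.max(0))
E
```

```text
[[ 0.56528212 -0.15145768  0.11      ]]
[[ 0.56397297 -0.14815909  0.11      ]]
210 164 31 37
[210.  171.5] [240.  181.5]
[0.5236, 0.127] [209.04746    163.06237985] [240.56943607 177.61346451]
[0.5236, 0.1286] [208.8889367 162.8556676] [240.38454163 177.38188625]
[0.522, 0.127] [208.55520222 163.14948469] [240.09021417 177.7110328 ]
```

apply_moves:
  series:
    - [-1, [-0.3, -1.2, 0], -1]
    - [-1, [0, 0, 2.5], 0]
    - [-1, [0, 0, 3], 0]
    - [-1, [0, 0, 3], 0]
    - [-1, [0, 0, 2], 0]
    - [-1, [0, 0, 1], 0]
    - [-1, [0, 0, 0.8], 0]
    - [-1, [0, 0, 0], 0]
    - [-1, [0, 0, 0], 0]
    - [-1, [0, 0, 0], 0]

```text
t: 3.5
position: [0.5659, -0.149, 0.0836]
eef_rot: [0.0, 0.946, -0.325, 0.001]
force: [0.3, 0.4, 0.5]
gripper_width: 1.001
```

```bash
python3 - <<'E'
from h import *
from go import delta
delta([.5645,-.1495,.082])
s=cam("side");crop(s,215,120,345,260,4,"pics/s2.png")
E
```

```text
pos [ 0.5659 -0.149   0.0836] yaw -37.88 tilt -1.0 tool delta cm [-0.08  0.13  0.16] F [0.3  0.4  0.48] w 1.001 t 3.5
```

View pics/s2.png

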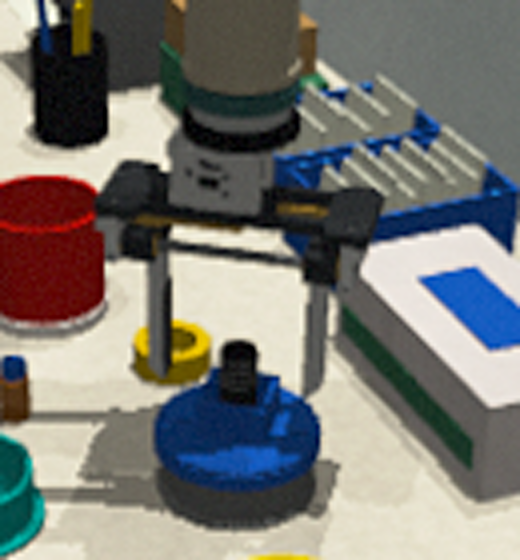

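The fingers straddle the knob, with tips at crop (160,375) and (315,393) and the knob midway at (238,385). Small correction, then close.

apply_moves:
  series:
    - [-1, [-0.1, 0.1, 0.1], 0]
    - [1, [0, 0, 0], 0]
    - [1, [0, 0, 0], 0]
    - [1, [0, 0, 0], 0]
    - [1, [0, 0, 0], 0]
    - [1, [0, 0, 0], 0]
    - [1, [0, 0, 0], 0]
    - [1, [0, 0, 0], 0]
    - [1, [0, 0, 0], 0]
    - [1, [0, 0, 0], 0]

```text
t: 4.55
position: [0.5643, -0.1493, 0.0816]
eef_rot: [0.0, 0.946, -0.325, 0.001]
force: [1.6, -0.7, 0.5]
gripper_width: 0.27
```

```bash
python3 go.py .5645 -.1495 .082
```

```text
pos [ 0.5643 -0.1493  0.0816] yaw -37.88 tilt -1.0 tool delta cm [ 0.03  0.   -0.04] F [ 1.61 -0.66  0.46] w 0.27 t 4.55
```

apply_moves:
  series:
    - [1, [0, 0, -0.3], 0]
    - [1, [0, 0, -0.7], 0]
    - [1, [0, 0, -1], 0]
    - [1, [0, 0, -1.5], 0]
    - [1, [0, 0, -2], 0]
    - [1, [0, 0, -2], 0]
    - [1, [0, 0, -1.5], 0]
    - [1, [0, 0, -1], 0]
    - [1, [0, 0, 0], 0]
    - [1, [0, 0, 0], 0]

```text
t: 5.55
position: [0.563, -0.1486, 0.1812]
eef_rot: [-0.0, 0.946, -0.325, -0.001]
force: [-0.3, -0.3, -3.2]
gripper_width: 0.272
```

```bash
python3 - <<'E'
from h import *
from go import delta
delta([.5238,.1268,.182])
s=cam("side");crop(s,200,100,340,260,3.6,"pics/s3.png")
E
```

```text
pos [ 0.563  -0.1486  0.1812] yaw -37.88 tilt -1.0 tool delta cm [-20.   -19.32  -0.07] F [-0.27 -0.31 -3.19] w 0.272 t 5.55
```

View pics/s3.png

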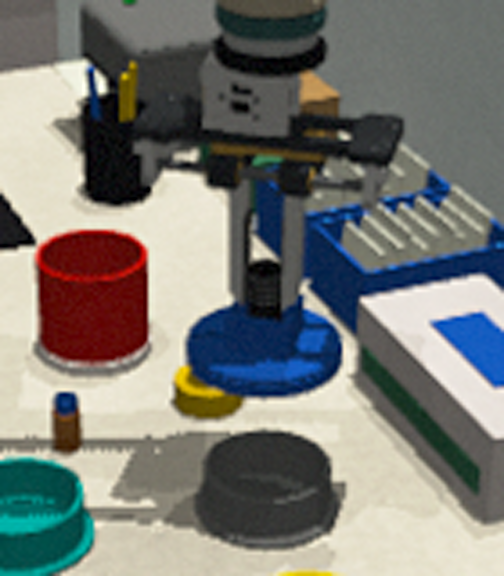

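Both lids are in the grip: the blue lid hangs clear of the empty grey stand, now at crop (268,485), and the force shows about 4 N of load. Carrying to the pot.

apply_moves:
  series:
    - [1, [-0.5, -0.5, 0], 0]
    - [1, [-1, -1, 0], 0]
    - [1, [-1.5, -1.5, 0], 0]
    - [1, [-1.5, -1.5, 0], 0]
    - [1, [-1.5, -1.5, 0], 0]
    - [1, [-1.5, -1.5, 0], 0]
    - [1, [-1.5, -1.5, 0], 0]
    - [1, [-1.5, -1.5, 0], 0]
    - [1, [-1.5, -1.5, 0], 0]
    - [1, [-1.5, -1.5, 0], 0]

```text
t: 6.6
position: [0.5389, 0.0427, 0.1811]
eef_rot: [-0.0, 0.946, -0.324, -0.001]
force: [-0.4, -0.1, -4.2]
gripper_width: 0.273
```

apply_moves:
  series:
    - [1, [-1.5, -1.3, 0], 0]
    - [1, [-1.5, -1.5, 0], 0]
    - [1, [-1.5, -1.5, 0], 0]
    - [1, [-1, -0.8, 0], 0]
    - [1, [-0.6, -0.5, 0], 0]
    - [1, [-0.4, -0.2, 0], 0]
    - [1, [0, 0, 0], 0]
    - [1, [0, 0, 0], 0]
    - [1, [0, 0, 0], 0]
    - [1, [0, 0, 0], 0]

```text
t: 7.6
position: [0.5245, 0.1257, 0.1814]
eef_rot: [0.0, 0.946, -0.325, 0.0]
force: [0.4, 0.1, -3.7]
gripper_width: 0.273
```

```bash
python3 - <<'E'
from h import *
from go import delta
delta([.5238,.1268,.137])
s=cam("side");crop(s,170,80,300,220,4,"pics/s4.png")
c=cam("top");crop(c,155,180,255,270,6,"pics/t4.png")
print(proj(s,[[.5238,.1268,.11+.07],[.5238,.1268,.095]]))
E
```

```text
pos [0.5245 0.1257 0.1814] yaw -37.93 tilt -1.0 tool delta cm [-0.12 -0.05  4.44] F [ 0.42  0.09 -3.67] w 0.273 t 7.6
[[224.00363443 145.24410206]
 [224.91675706 170.14739349]]
```

View pics/s4.png

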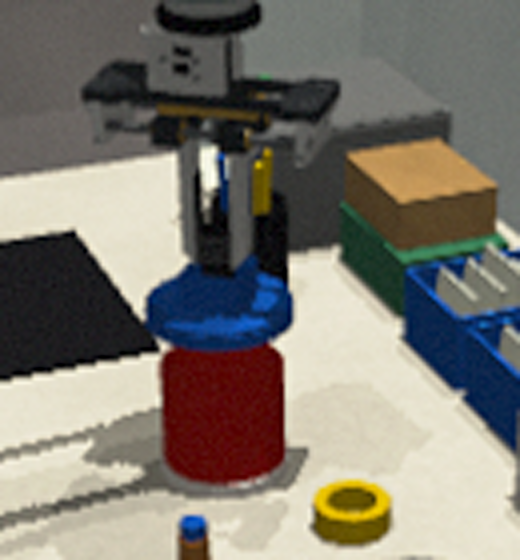

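View pics/t4.png

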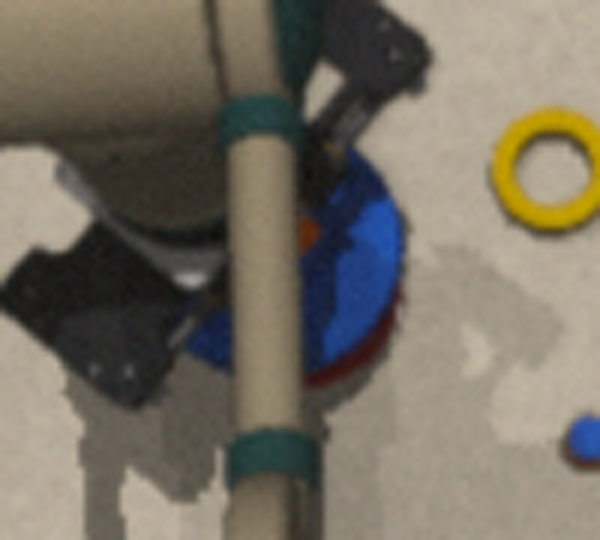

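```bash
python3 - <<'E'
from h import *
c=cam("top");s=cam("side")
k=big(mask(c,(100,120,40),(128,255,255),(185,190,235,250)))[:,0]
print("blue top extents",k.min(0),k.max(0))
k=big(mask(s,(100,120,40),(128,255,255),(200,140,250,172)))[:,0]
print("blue side extents",k.min(0),k.max(0))
t=np.linspace(0,2*np.pi,720)
for P in ([.5245,.1257],[.5238,.1268]):
    for z in(.150,.134):
        X=np.c_[P[0]+.0575*np.cos(t),P[1]+.0575*np.sin(t),0*t+z-.0005+.0]
        for n,cc in(("top",c),("side",s)):
            q=proj(cc,X);print(P,z,n,q.min(0).round(1),q.max(0).round(1))
E
```

```text
blue top extents [206 205] [221 240]
blue side extents [206 144] [242 167]
[0.5245, 0.1257] 0.15 top [177.7 198.3] [221.9 241.9]
[0.5245, 0.1257] 0.15 side [205.8 146.6] [243.5 162.9]
[0.5245, 0.1257] 0.134 top [178.8 199.6] [222.4 242.6]
[0.5245, 0.1257] 0.134 side [206.1 151.1] [243.6 167.7]
[0.5238, 0.1268] 0.15 top [177.3 198.6] [221.5 242.2]
[0.5238, 0.1268] 0.15 side [205.5 146.5] [243.1 162.8]
[0.5238, 0.1268] 0.134 top [178.3 199.8] [222.  242.9]
[0.5238, 0.1268] 0.134 side [205.7 151. ] [243.2 167.6]
```

apply_moves:
  series:
    - [1, [-0.1, 0, 0.4], 0]
    - [1, [0, 0, 0.6], 0]
    - [1, [0, 0, 0.6], 0]
    - [1, [0, 0, 0.6], 0]
    - [1, [0, 0, 0.4], 0]
    - [1, [0, 0, 0.3], 0]
    - [1, [0, 0, 0.2], 0]
    - [1, [0, 0, 0.2], 0]
    - [1, [0, 0, 0.2], 0]
    - [1, [0, 0, 0.2], 0]

```text
t: 8.8
position: [0.5236, 0.1269, 0.1444]
eef_rot: [-0.0, 0.946, -0.325, 0.0]
force: [0.3, 0.6, -3.4]
gripper_width: 0.27
```

```bash
python3 go.py .5238 .1268 .137
```

```text
pos [0.5236 0.1269 0.1444] yaw -37.88 tilt -1.0 tool delta cm [ 0.02 -0.    0.74] F [ 0.3   0.61 -3.4 ] w 0.27 t 8.8
```

Plug is about 4 mm inside with no contact force. Continuing slowly.

apply_moves:
  series:
    - [1, [0, 0, 0.15], 0]
    - [1, [0, 0, 0.15], 0]
    - [1, [0, 0, 0.15], 0]
    - [1, [0, 0, 0.1], 0]
    - [1, [0, 0, 0.05], 0]
    - [1, [0, 0, 0.05], 0]
    - [1, [0, 0, 0], 0]
    - [1, [0, 0, 0], 0]
    - [1, [0, 0, 0], 0]
    - [1, [0, 0, 0], 0]

```text
t: 9.8
position: [0.5235, 0.1269, 0.138]
eef_rot: [0.0, 0.946, -0.325, 0.0]
force: [-0.4, -0.5, -3.2]
gripper_width: 0.27
```

```bash
python3 go.py .5238 .1268 .137
```

```text
pos [0.5235 0.1269 0.138 ] yaw -37.88 tilt -1.0 tool delta cm [ 0.03 -0.01  0.1 ] F [-0.42 -0.5  -3.16] w 0.27 t 9.8
```

apply_moves:
  series:
    - [1, [0, 0, 0.05], 0]
    - [1, [0, 0, 0.05], 0]
    - [1, [0, 0, 0.05], 0]
    - [1, [0, 0, 0.05], 0]
    - [1, [0, 0, 0], 0]
    - [1, [0, 0, 0], 0]
    - [1, [0, 0, 0], 0]
    - [1, [0, 0, 0], 0]
    - [1, [0, 0, 0], 0]
    - [1, [0, 0, 0], 0]

```text
t: 10.8
position: [0.5235, 0.1269, 0.1365]
eef_rot: [-0.0, 0.946, -0.325, 0.0]
force: [-2.7, -0.7, 6.3]
gripper_width: 0.27
```

```bash
python3 - <<'E'
from h import *
from go import delta
delta([.5238,.1268,.137])
s=cam("side");crop(s,170,80,300,220,4,"pics/s5.png")
E
```

```text
pos [0.5235 0.1269 0.1365] yaw -37.88 tilt -1.0 tool delta cm [ 0.03 -0.01 -0.05] F [-2.73 -0.71  6.29] w 0.27 t 10.8
```

View pics/s5.png

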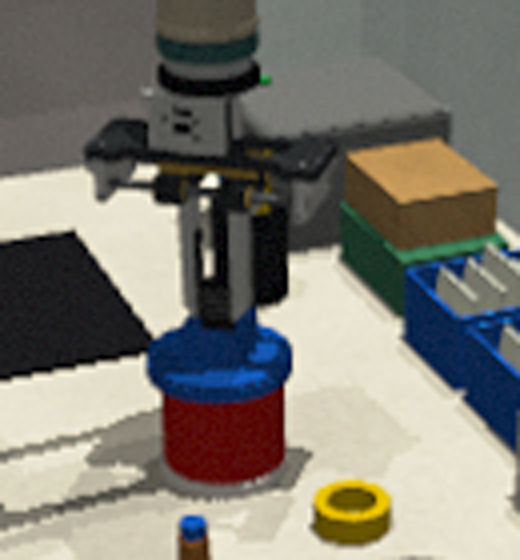

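Force flipped to +6 N exactly at the predicted seat height (0.1365), and the skirt covers the pot rim evenly at crop (220,375). Seated; letting go of the knob.

apply_moves:
  series:
    - [-1, [0, 0, 0], 0]
    - [-1, [0, 0, 0], 0]
    - [-1, [0, 0, 0], 0]
    - [-1, [0, 0, 0], 0]
    - [-1, [0, 0, 0], 0]
    - [-1, [0, 0, 0], 0]
    - [-1, [0, 0, 0], 0]
    - [-1, [0, 0, 0], 0]
    - [-1, [0, 0, 0], 0]
    - [-1, [0, 0, 0], 0]

```text
t: 11.85
position: [0.5235, 0.1269, 0.136]
eef_rot: [0.0, 0.946, -0.325, 0.0]
force: [-0.0, -0.1, -0.7]
gripper_width: 0.998
```

```bash
python3 - <<'E'
from h import *
from go import delta
delta([.5238,.1268,.108])
s=cam("side");crop(s,170,80,300,220,4,"pics/s6.png")
c=cam("top");crop(c,155,180,255,270,6,"pics/t6.png")
E
```

```text
pos [0.5235 0.1269 0.136 ] yaw -37.89 tilt -1.0 tool delta cm [ 0.03 -0.01  2.8 ] F [-0.03 -0.09 -0.72] w 0.998 t 11.85
```

View pics/s6.png

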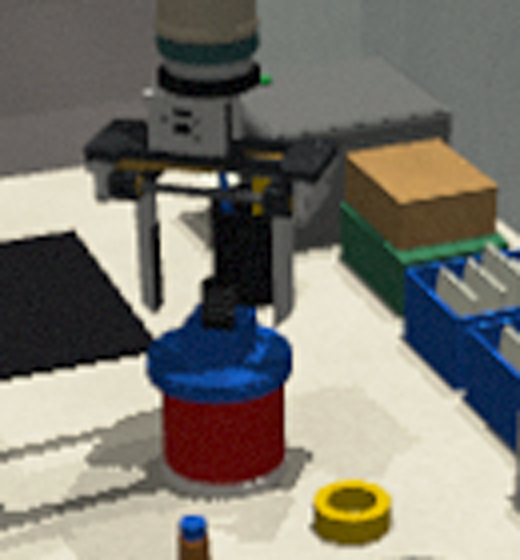

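View pics/t6.png

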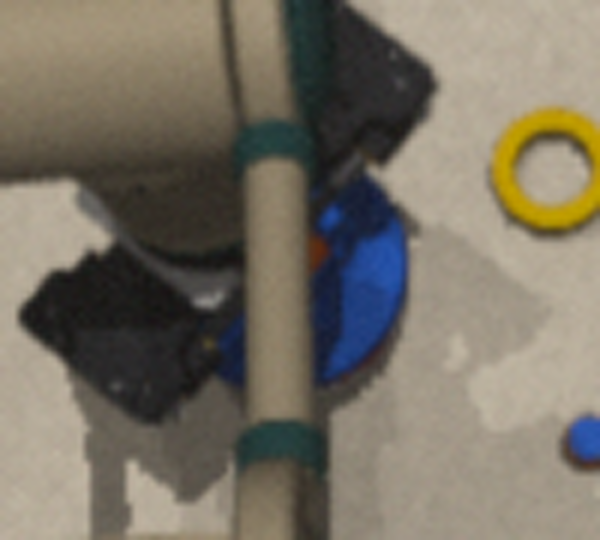

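The knob is released and the lids are still nested and level. The jaws are still parallel to the collar faces. Lowering around the collar, with tips staying above the plate (plate top at about 0.105).

apply_moves:
  series:
    - [-1, [0, 0, 0.3], 0]
    - [-1, [0, 0, 0.5], 0]
    - [-1, [0, 0, 0.5], 0]
    - [-1, [0, 0, 0.5], 0]
    - [-1, [0, 0, 0.4], 0]
    - [-1, [0, 0, 0.2], 0]
    - [-1, [0, 0, 0.2], 0]
    - [-1, [0, 0, 0.1], 0]
    - [-1, [0, 0, 0], 0]
    - [-1, [0, 0, 0], 0]

```text
t: 12.95
position: [0.5236, 0.1269, 0.1091]
eef_rot: [-0.0, 0.946, -0.325, 0.0]
force: [0.2, 0.3, 0.9]
gripper_width: 0.997
```

```bash
python3 - <<'E'
from h import *
from go import delta
delta([.5238,.1268,.1085])
s=cam("side");crop(s,190,120,260,210,6.5,"pics/s7.png")
E
```

```text
pos [0.5236 0.1269 0.1091] yaw -37.89 tilt -1.0 tool delta cm [ 0.02 -0.    0.06] F [0.17 0.27 0.88] w 0.997 t 12.95
```

View pics/s7.png

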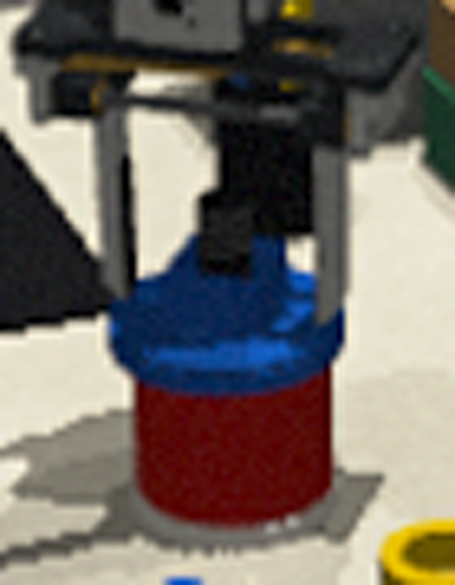

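The fingers stand on both sides of the collar just above the plate, with tips at crop (118,290) and (330,320) and no contact force. Closing.

apply_moves:
  series:
    - [1, [0, 0, 0], 0]
    - [1, [0, 0, 0], 0]
    - [1, [0, 0, 0], 0]
    - [1, [0, 0, 0], 0]
    - [1, [0, 0, 0], 0]
    - [1, [0, 0, 0], 0]
    - [1, [0, 0, 0], 0]
    - [1, [0, 0, 0], 0]
    - [1, [0, 0, 0], 0]
    - [1, [0, 0, 0], 0]

```text
t: 14.0
position: [0.5235, 0.1269, 0.1089]
eef_rot: [0.0, 0.946, -0.325, -0.0]
force: [0.1, 0.4, 0.6]
gripper_width: 0.505
```

```bash
python3 - <<'E'
from h import *
from go import delta
delta([.5238,.1268,.1085])
s=cam("side");crop(s,190,120,260,210,6.5,"pics/s8.png")
E
```

```text
pos [0.5235 0.1269 0.1089] yaw -37.89 tilt -1.0 tool delta cm [ 0.03 -0.01  0.04] F [0.14 0.39 0.55] w 0.505 t 14.0
```

View pics/s8.png

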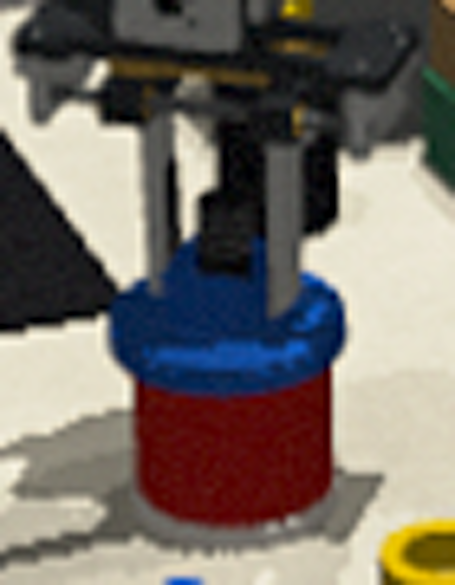

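Opening is 47.5 mm against a 48 mm collar, so the faces are square in the grip. Slow straight lift.

apply_moves:
  series:
    - [1, [0, 0, -0.1], 0]
    - [1, [0, 0, -0.2], 0]
    - [1, [0, 0, -0.2], 0]
    - [1, [0, 0, -0.2], 0]
    - [1, [0, 0, -0.2], 0]
    - [1, [0, 0, -0.2], 0]
    - [1, [0, 0, -0.3], 0]
    - [1, [0, 0, -0.3], 0]
    - [1, [0, 0, -0.3], 0]
    - [1, [0, 0, 0], 0]

```text
t: 15.05
position: [0.5239, 0.1269, 0.1295]
eef_rot: [-0.0, 0.946, -0.325, 0.001]
force: [-0.2, -0.6, -1.4]
gripper_width: 0.507
```

```bash
python3 - <<'E'
from h import *
from go import delta
delta([.5235,.1269,.235])
s=cam("side");crop(s,180,110,270,210,6,"pics/s9.png")
E
```

```text
pos [0.5239 0.1269 0.1295] yaw -37.89 tilt -1.0 tool delta cm [ -0.02   0.02 -10.55] F [-0.22 -0.61 -1.42] w 0.507 t 15.05
```

View pics/s9.png

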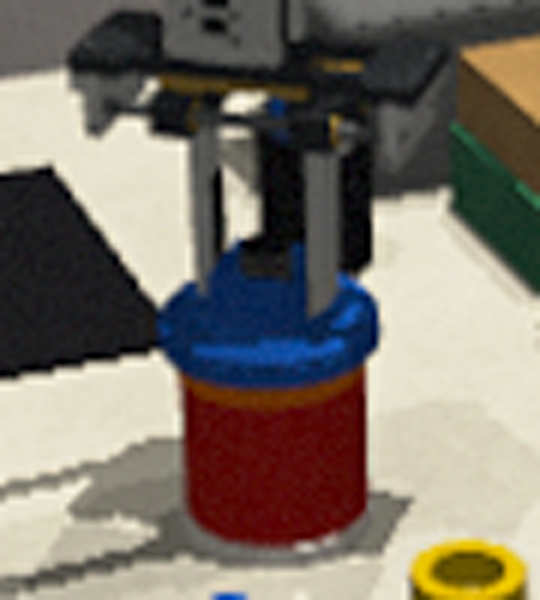

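The outer lid rises alone: the orange flange stays seated on the pot at crop (275,390), and the load is about 2 N, one lid. Continuing up.

apply_moves:
  series:
    - [1, [0, 0, -0.5], 0]
    - [1, [0, 0, -0.7], 0]
    - [1, [0, 0, -0.8], 0]
    - [1, [0, 0, -0.8], 0]
    - [1, [0, 0, -0.8], 0]
    - [1, [0, 0, -0.8], 0]
    - [1, [0, 0, -0.8], 0]
    - [1, [0, 0, -0.8], 0]
    - [1, [0, 0, -0.7], 0]
    - [1, [0, 0, -0.5], 0]

```text
t: 16.1
position: [0.5237, 0.1269, 0.2017]
eef_rot: [-0.0, 0.946, -0.325, 0.0]
force: [-0.1, -0.4, -1.1]
gripper_width: 0.508
```

apply_moves:
  series:
    - [1, [0, 0, -0.7], 0]
    - [1, [0, 0, -0.8], 0]
    - [1, [0, 0, -0.8], 0]
    - [1, [0, 0, -0.6], 0]
    - [1, [0, 0, -0.4], 0]
    - [1, [0, 0, 0], 0]
    - [1, [0, 0, 0], 0]
    - [1, [0, 0, 0], 0]
    - [1, [0, 0, 0], 0]
    - [1, [0, 0, 0], 0]

```text
t: 17.1
position: [0.5234, 0.1269, 0.2337]
eef_rot: [0.0, 0.946, -0.325, -0.0]
force: [-0.4, -0.8, -2.5]
gripper_width: 0.507
```

```bash
python3 - <<'E'
from h import *
from go import delta
delta([.5235,.1269,.235])
s=cam("side");crop(s,170,60,290,215,3.8,"pics/s10.png")
c=cam("top");cv2.imwrite("pics/t10.png",c["pixels"][:,:,::-1])
for z in (.165,.101): print(proj(s,[[.5238,.1268,z]]))
k=big(mask(s,(0,140,40),(7,255,255),(200,150,255,215)))[:,0];print("red extents",k.min(0),k.max(0))
E
```

```text
pos [0.5234 0.1269 0.2337] yaw -37.88 tilt -1.0 tool delta cm [ 0.01 -0.01 -0.13] F [-0.42 -0.85 -2.51] w 0.507 t 17.1
[[224.16887638 149.74175299]]
[[224.8541083  168.43492502]]
red extents [211 172] [240 200]
```

View pics/s10.png

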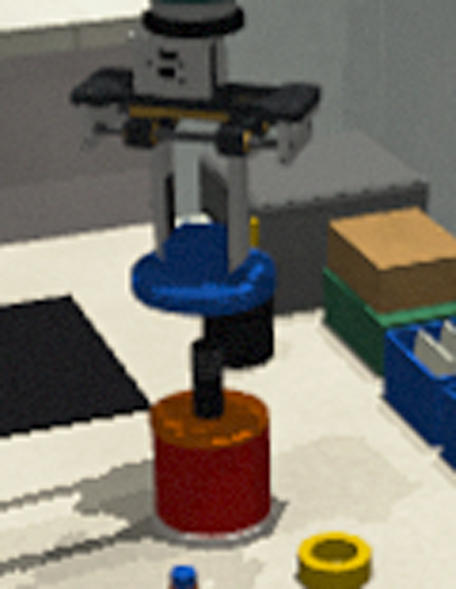

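View pics/t10.png

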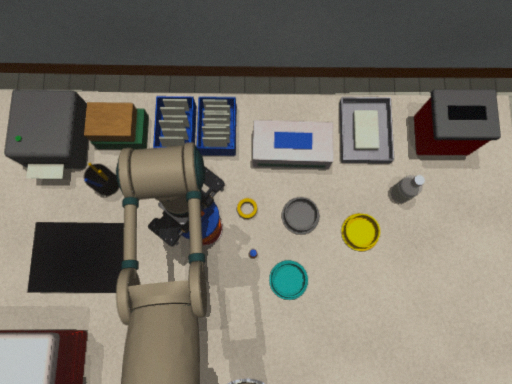

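The final picture shows the orange lid level on the pot. Its knob top is at side pixel (224.3,149.6), against (224.2,149.7) predicted for fully home. The blue lid is level in the jaws above it, and the bystanders are unmoved. Handing in.

```bash
python3 - <<'E'
from cell import status,ticket
print(ticket.job_done()); print(status.get_obs()["t"])
E
```

```text
the job is handed in; nothing more can be done
None
the job is handed in; nothing more can be done
```

I carried the nested lids by the knob from the grey stand and lowered them into the red pot. Contact came within 0.1 mm of the predicted home height, with the force rising to about 6 N, and only then did I let go of the knob. I then gripped the square collar and lifted the blue lid alone, straight up by about 125 mm. I handed in at about 17 s of the 64 s allowed, and no verdict is reported.

**Last checks:**
- **Outer lid:** its opening reads 47.7 mm on the 48 mm collar, the tool is vertical, and the load matches one lid. By the arm's reading, its rim is about 5 cm above the knob.
- **Inner lid:** the knob top appeared within 0.2 px of where a fully home lid would put it.
- **Pot and bystanders:** judged from the pictures, the pot stands upright in place and the bystanders look unmoved.

**Limits:** No check failed or disagreed. The top camera's view of the pot was partly blocked by the arm, so the inner lid's final position rests mainly on the side view and the arm's own readings.

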